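# Lay a sample carrier face down on the flatbed code reader and scan it

## Robot

A 6-joint arm with a two-finger parallel gripper is mounted at the origin on a cart in front of the work surface, level with it; the furniture and walls round the work are solid. World frame = base frame: x ahead of the robot, y to its left, z up, the work surface at z = 0. Lengths are in m, angles in rad, forces in N, time in s.
With the tool pointing down it reaches from about 0.25 to 0.725 m from the base axis. Payload 9.7 kg.
Tool frame: the origin (TCP) lies midway between the tips of the shut fingers; the grasp point (between the pads) lies 19 mm behind it; z points along the fingers, y is the line along which they close (so a half turn about z gives the same grasp; the last joint's range is limited). The gripper opens to 85 mm and grips with 20 to 120 N. Pads are 22 mm wide; open, the fingers measure 114 mm over their backs; the gripper's body (76 mm by 85 mm) begins 54 mm behind the grasp point. The pads swing forward as they close: fully open they stand 13 mm farther back than shut.
Start: joints at [1.171, 0.087, 0.176, 1.66, 0, 1.571], TCP at [0.214, 0.507, 0.231] pointing down, gripper open.
Joint ranges: [-3.13, 3.13], [-0.85, 1.81], [-1.15, 1.24], [-2.2, 2.28], [-1.44, 1.52], [-3.14, 3.14]. Speed limits (rad/s): [2.22, 2.22, 2.57, 3.14, 3.14, 3.14].

## Interface

Orientations are given as a unit quaternion [x, y, z, w].
In Python, from station import observe, grab_frame, get_calibration, sign_off gives the robot as it stands.
- The arm moves only by the tool arm_command, never from a script. Its argument "increments" is a list of rows, each an object of numbers: "dx", "dy", "dz": the shift along the tool's x, y, z in m; "wx", "wy", "wz": the turn, a rotation vector about the tool's x, y, z in rad. In form: [{"dx": .., "dy": .., "dz": .., "wx": .., "wy": .., "wz": ..}, ...]. A call has 1 to 5 rows; each row is the pose to reach, as a shift and turn from the pose commanded when the call began, along the tool's axes at that moment; what a row does not reach only later rows make up. A row lasts 1/12 s, in which the tool goes at most 41.7 mm and 7.16 degrees, less where a joint would pass 70% of its speed; a pose out of reach is approached as far as the arm can. A call with a gripper value outside its range is refused whole. "jaw" is the closure, from -1 (fully open) to 1 (shut), set as the call begins (left out, the last holds). The fingers move at their own pace and stop on an object; "force" is the grip in N (left out, the last holds). Time passes only in rows, so rows that repeat a pose let the fingers close. It gives the time, the measured TCP pose, the force, the opening and the grip force at its end, in the units of the state.
- observe(): the state, without advancing time (a new reading comes with each control period).
- grab_frame(name): name is "scene" or "top" or "wrist"; returns (picture, depth): 480x640x3 uint8, red, green, blue; 480x640 float32, m along the optical axis (not along the pixel's ray), 0 where there is no reading.
- get_calibration(name): a dict with "fx", "fy", "cx", "cy" (pixels), "view" (4x4, takes a point from world to camera coordinates); the wrist camera has in their place "tool_from_camera" (4x4, takes a point from camera to tool coordinates, whose origin is the TCP and whose axes are the flange's). Camera axes: x right, y down, z forward; pixel columns grow to the right and rows downward; lengths in m; the calibration is good to about 2 mm. A picture is of the moment at which its call begins: read the wrist's pose just before it. get_calibration takes no time and is no camera call.
- sign_off(): hands the job in; it is judged then, once.
The state is a dict: "time_s": time; "qpos": joint angles; "joint_velocities": joint speeds; "joint_efforts": joint torques, N m; "ee_pos": TCP position; "eef_rot": TCP orientation; "contact_force": force on the tool from outside, world axes, zero at the start; "moment": the same for the moment, N m; "gripper_width": finger opening in m; "grip_force": force on a finger pad.
Only numpy, scipy, OpenCV 4.12 (cv2) and the standard library are available. Lean on these libraries where they do the work, as an engineer would, in place of code of your own. Each camera call takes 0.05 s, during which the arm holds its last target. There are 200 camera calls.

## Task

The empty grey sample carrier stands upright on the glass of the flatbed code reader. Without grasping or lifting it, gently push it over towards the metal stop rail so that it falls flat, label face down on the glass; then, with it lying down, push it along the glass until its whole top edge is flush against the rail. Only then press the reader's green key all the way down with a fingertip and let it go; leave everything else where it stands.

Things in the scene. Friction and masses are not known exactly. Their poses are not given: they have to be found in the camera images.
- reader: Flatbed code reader: fixed white slab 250 (x) x 340 (y) mm; origin at the centre of its underside, flat top (glass) 25 mm above it; +x points away from the robot (turned by its yaw), +y left. Dark glass: x -108 to +88, y -102 to +154 mm. Aluminium stop rail, 16 mm thick, 17 mm higher than the glass, along y at the far edge. A grey strip with the green key lies right of the glass.
- rail_face (a point): Middle of the rail's inner face (the face towards the robot and the glass), 12 mm above the glass, at reader x = +100, y = +26 mm; axes as the reader's (x points into the rail). The rail runs 136 mm to either side of it.
- scan_key (a joint): The green spring key on the reader: 0 = up, 0.006 m = fully down; takes about 4 N to press fully; springs back.
- scan_key_top (a point): Centre of the top of the green round key (26 mm wide), at reader x = 0, y = -139 mm; it is pressed straight down.
- carrier: Empty grey carrier, loose, 0.12 kg, 24 (x) x 150 (y) x 56 (z) mm; origin at the centre of its underside, -x face (with the code labels) towards the rail at the start, length along the rail within 0.2 rad. Pushed on its +x face 45 mm above the glass it tips over its far lower edge and past 0.4 rad falls; it then lies 24 mm high, labels down, underside facing the robot, top edge facing the rail.
- carrier_mid (a point): Middle of the carrier's body, 28 mm above its underside.
- carrier_top_left (a point): Point in the carrier's top face, 56 mm above its underside, 70 mm to the left of the middle (carrier -y) seen from the robot; touches the rail when the carrier lies flush.
- carrier_top_right (a point): The same, 70 mm to the right of the middle (carrier +y).
- loaded_carrier: Another grey carrier of the same size, standing on the bench left of the reader with two glass vials in it; leave alone. Origin at the centre of its underside, y along its length.
- vial_0: Glass vial, 14 mm wide, 98 mm tall, standing in the loaded carrier; origin at its foot. Leave alone.
- vial_1: Glass vial, 14 mm wide, 86 mm tall, standing in the loaded carrier; origin at its foot. Leave alone.
- blue_cap_bottle: White bottle with blue cap, 48 mm wide, 100 mm tall, on the bench right of the reader; origin at the centre of its underside. Leave alone.
- black_cap_bottle: White bottle with black cap, 44 mm wide, 90 mm tall, on the bench right of the reader; origin at the centre of its underside. Leave alone.
- tape: Roll of tape lying flat, 98 mm wide, 25 mm high, on the bench at the right; origin at the centre of its underside. Leave alone.
There are look-alikes about, which are no part of the job. Leave any orange or red look-alike of the carrier alone.

How it is judged:
On the way, in this order (a step that is already met when the one before it is completed fails the run):
1. the carrier has been tipped over towards the rail and lies flat on the glass (angle between carrier's own x axis and vertical below 0.1 rad and z of carrier_mid in the frame of reader below 0.042 m), for 0.1 s.
2. the lying carrier's top edge is flush against the rail (all of step 1 and x of each of carrier_top_left, carrier_top_right in the frame of rail_face above -0.004 m and y of carrier_mid in the frame of rail_face between -0.055 and 0.055 m), for 0.2 s.
3. the green key is pressed all the way down (value of joint scan_key above 0.0045 m), for 0.05 s.
At the end, for the whole second after the job is handed in: The carrier lies flat and still on the glass (0.1 rad), label face down, both ends of its top edge within 4 mm of the rail, its middle within 55 mm of the rail's middle; after that the green key was pressed (4.5 of 6 mm) and is up again; nothing else moved over 15 mm (all of step 2 and value of joint scan_key below 0.0015 m and linear speed of carrier below 0.01 m/s); the robot touches nothing.
It fails at once if the carrier is lifted (its middle more than 45 mm above the glass) (z of carrier_mid in the frame of reader above 0.07 m).
It fails at once if the carrier is pinched or pushed hard (over 40 N) (contact force between the fingers and carrier above 40 N).
It fails at once if the green key is pressed while the carrier is not flush against the rail (value of joint scan_key above 0.003 m and not ((angle between carrier's own x axis and vertical below 0.1 rad and z of carrier_mid in the frame of reader below 0.042 m) and x of each of carrier_top_left, carrier_top_right in the frame of rail_face above -0.004 m and y of carrier_mid in the frame of rail_face between -0.055 and 0.055 m)).
It fails at once if another thing is moved by more than 15 mm (distance of any of loaded_carrier, blue_cap_bottle, black_cap_bottle, tape from where it was at the start of the episode above 0.015 m or distance of any of vial_0, vial_1 from where it was at the start of the episode above 0.03 m).
It also fails if it takes over 48 s, if anything falls off the work surface, if the arm or the gripper's body presses on something with over 40 N, if the wrist force passes 120 N, or if a joint passes its speed limit or range.

## Working session

There is one attempt and no reset: what is moved stays moved. The work goes in short steps, Python scripts to look and compute and a tool call to move; the robot and the scene stay as the last step left them, time stands still between calls to the robot, and variables do not carry over. Pictures are saved under pics/ and viewed, at most 10 in all, crops included, and the job is handed in when it is done.

Besides the shell and the picture viewer there is one more tool, called after ">>>" in YAML: its name, and indented under it one key for each argument. arm_command: Moves the arm, as the interface text tells. Its arguments: {"type":"object","properties":{"increments":{"type":"array"},"jaw":{"type":"number"},"force":{"type":"number"}},"required":["increments"]}

```bash
mkdir -p pics
python3 - <<'E'
from station import *
import cv2,numpy as np
s=observe();print(s['time_s'],s['ee_pos'],s['eef_rot'],s['gripper_width'])
for n in('top','scene'):
    im,d=grab_frame(n);cv2.imwrite(f'pics/{n}0.png',im[:,:,::-1]);np.save(f'{n}0.npy',d)
    c=get_calibration(n);print(n,{k:np.round(v,3).tolist() for k,v in c.items()})
E
```

```text
0.0 [0.21397616 0.50640537 0.23057777] [ 1.98566415e-01  9.80087199e-01 -6.68126922e-04 -1.20718403e-04] 0.08509689303154634
top {'fx': 444.229, 'fy': 444.229, 'cx': 326.928, 'cy': 243.447, 'view': [[-0.009, -1.0, -0.021, 0.008], [-0.989, 0.012, -0.144, 0.574], [0.144, 0.019, -0.989, 1.339], [0.0, 0.0, 0.0, 1.0]]}
scene {'fx': 589.123, 'fy': 589.123, 'cx': 318.481, 'cy': 237.457, 'view': [[0.84, -0.542, -0.009, -0.465], [-0.229, -0.339, -0.913, 0.204], [0.492, 0.769, -0.409, 1.404], [0.0, 0.0, 0.0, 1.0]]}
```

View pics/top0.png

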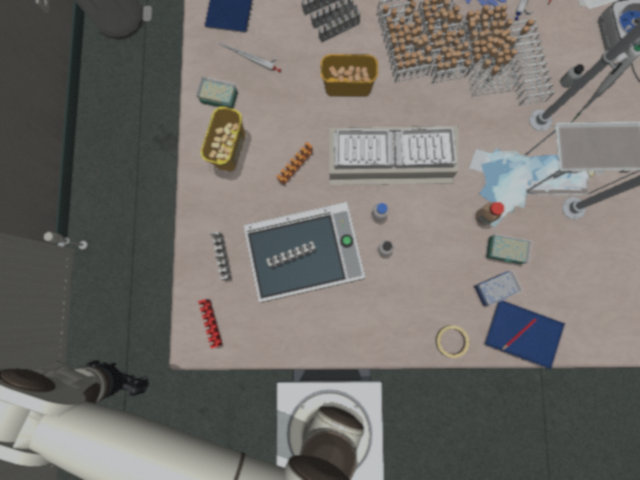

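View pics/scene0.png

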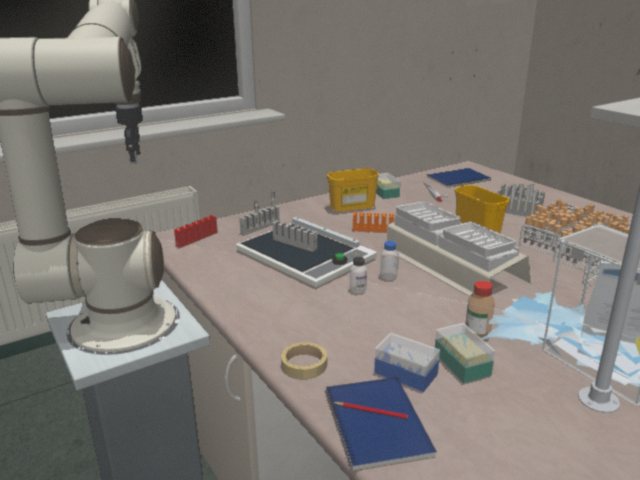

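The top view shows the reader with corners near (247,220), (347,204), (365,280) and (261,300). The carrier is around (291,254), the key at (347,241), and the loaded carrier at (221,257). I'll enlarge this area.

Run:
```python
import cv2
im=cv2.imread('pics/top0.png')[190:310,225:385]
cv2.imwrite('pics/c0.png',cv2.resize(im,None,fx=5,fy=5,interpolation=cv2.INTER_CUBIC))
```

```text
(no output)
```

View pics/c0.png

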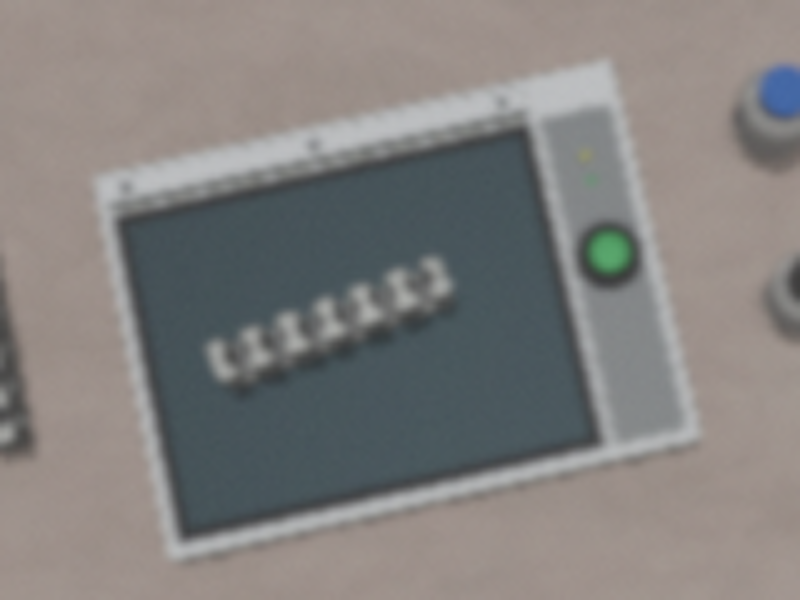

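The crop shows the glass corners at (120,216), (527,126), (600,440) and (180,538), and the key at (609,251). The carrier's top runs from (228,362) to (440,277), turned about 9° relative to the rail.

```bash
cat > h.py <<'E'
import numpy as np
from station import *
def ray(n,u,v,z):
    c=get_calibration(n);V=np.array(c['view']);R,t=V[:3,:3],V[:3,3]
    o=-R.T@t;d=R.T@np.array([(u-c['cx'])/c['fx'],(v-c['cy'])/c['fy'],1]);return o+d*(z-o[2])/d[2]
def crop(u,v,z):return ray('top',225+(u+.5)/5-.5,190+(v+.5)/5-.5,z)
E
python3 - <<'E'
from h import *
from scipy.optimize import least_squares
P=np.array([crop(u,v,.025)[:2] for u,v in[(120,216),(527,126),(600,440),(180,538)]]+[crop(609,251,.030)[:2]])
L=np.array([[.088,.154],[.088,-.102],[-.108,-.102],[-.108,.154],[0,-.139]])
R=lambda a:np.array([[np.cos(a),-np.sin(a)],[np.sin(a),np.cos(a)]])
f=lambda p:(L@R(p[2]).T+p[:2]-P).ravel()
r=least_squares(f,[.5,0,0]);print(r.x,np.round(r.fun.reshape(-1,2)*1e3,1))
p=r.x;A,B=crop(228,362,.081)[:2],crop(440,277,.081)[:2]
print('carrier',A,B,'len',np.linalg.norm(B-A),'yaw',np.arctan2(*( [-1,1]*(A-B))) )
for q in(A,B,(A+B)/2):print('in reader',R(p[2]).T@(q-p[:2]))
E
```

```text
[0.55572834 0.0766244  0.2131121 ] [[-4.2 -4.4]
 [-4.9  3.9]
 [ 3.3  5.8]
 [ 7.2 -5.1]
 [-1.4 -0.2]]
carrier [0.51383192 0.17227393] [0.56398503 0.04443542] len 0.13732450071707195 yaw 0.37386493106531643
in reader [-0.02071849  0.1023469 ]
in reader [ 0.00126186 -0.03320709]
in reader [-0.00972832  0.03456991]
```

```bash
cat >> h.py <<'E'
from scipy.spatial.transform import Rotation as Ro
def to(x,y,z,yaw):
    "total increment to TCP x,y,z with tool y axis = yaw+90deg, -tool x along yaw, pointing down"
    s=observe();q=Ro.from_quat(s['eef_rot'])
    c,sn=np.cos(yaw),np.sin(yaw)
    T=Ro.from_matrix(np.array([[-c,-sn,0],[-sn,c,0],[0,0,-1]]).T @ np.eye(3)) if 0 else Ro.from_matrix(np.column_stack([[-c,-sn,0],[-sn,c,0],[0,0,-1]]))
    d=q.inv().apply(np.array([x,y,z])-s['ee_pos']);w=(q.inv()*T).as_rotvec()
    print('t',round(s['time_s'],2),'pos',np.round(s['ee_pos'],4),'d',np.round(d,4),'w',np.round(w,4),'F',np.round(s['contact_force'],1),'rows',round(np.linalg.norm(d)/.0417,1))
E
python3 - <<'E'
from h import *
import cv2
to(.469,.081,.2,.374)
im=cv2.imread('pics/scene0.png')[185:295,225:385]
cv2.imwrite('pics/c1.png',cv2.resize(im,None,fx=5,fy=5,interpolation=cv2.INTER_CUBIC))
E
```

```text
t 0.1 pos [0.214  0.5065 0.2307] d [-0.4005 -0.2926  0.031 ] w [-1.100e-03 -4.000e-04 -7.738e-01] F [ 0.4 -0.7 -0.6] rows 11.9
```

View pics/c1.png

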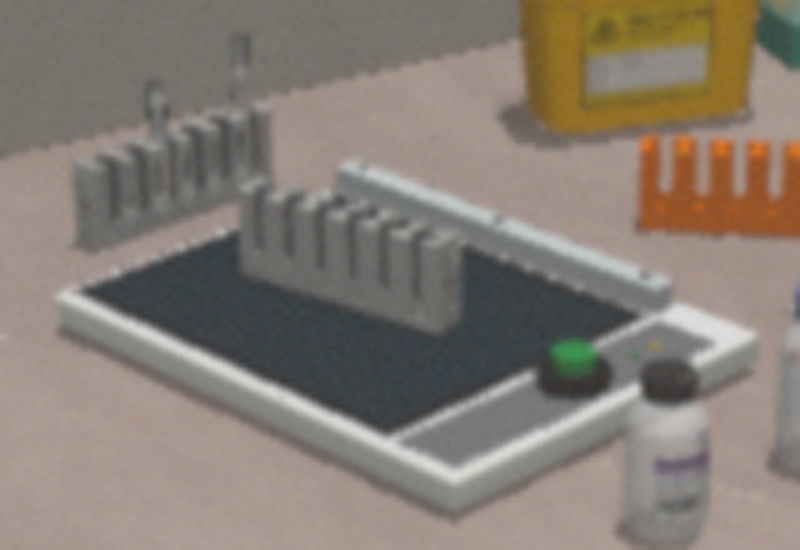

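The scene crop shows the carrier at (350,255) with narrow open slots on the robot side, the rail behind it, and the key at (575,355). Shut fingers, about 29 mm wide, will cover more than one post, so I'll tip it with the gripper closed.

>>> arm_command:
  increments:
    - {"dx": -0.033,"dy": -0.024,"wz": -0.12}
    - {"dx": -0.066,"dy": -0.048,"wz": -0.24}
    - {"dx": -0.1,"dy": -0.073,"wz": -0.36}
    - {"dx": -0.133,"dy": -0.097,"wz": -0.48}
    - {"dx": -0.166,"dy": -0.121,"wz": -0.6}
  jaw: 1
  force: 20

```text
invalid input at $.increments[0]: expected keys dx, dy, dz, wx, wy, wz
```

```bash
python3 -c "
from h import *
to(.478,.085,.15,.374)"
```

```text
t 0.1 pos [0.214  0.5065 0.2307] d [-0.4072 -0.2854  0.081 ] w [-1.100e-03 -4.000e-04 -7.738e-01] F [ 0.4 -0.7 -0.6] rows 12.1
```

>>> arm_command:
  increments:
    - {"dx": -0.033,"dy": -0.024,"dz": 0,"wx": 0,"wy": 0,"wz": -0.12}
    - {"dx": -0.066,"dy": -0.048,"dz": 0,"wx": 0,"wy": 0,"wz": -0.24}
    - {"dx": -0.1,"dy": -0.073,"dz": 0,"wx": 0,"wy": 0,"wz": -0.36}
    - {"dx": -0.133,"dy": -0.097,"dz": 0,"wx": 0,"wy": 0,"wz": -0.48}
    - {"dx": -0.166,"dy": -0.121,"dz": 0,"wx": 0,"wy": 0,"wz": -0.6}
  jaw: 1
  force: 20

```text
time_s: 0.52
ee_pos: [0.3141, 0.3395, 0.231]
eef_rot: [-0.089, 0.996, -0.0, -0.0]
contact_force: [1.0, 0.1, 0.1]
gripper_width: 0.0256
grip_force: 0.0
```

```bash
python3 -c "
from h import *
to(.478,.085,.15,.374)"
```

```text
t 0.52 pos [0.3141 0.3395 0.231 ] d [-0.1162 -0.2796  0.0811] w [-0.0003 -0.0003 -0.1957] F [1.  0.1 0.1] rows 7.5
```

>>> arm_command:
  increments:
    - {"dx": -0.014,"dy": -0.035,"dz": 0.01,"wx": 0,"wy": 0,"wz": -0.06}
    - {"dx": -0.028,"dy": -0.07,"dz": 0.02,"wx": 0,"wy": 0,"wz": -0.12}
    - {"dx": -0.042,"dy": -0.105,"dz": 0.03,"wx": 0,"wy": 0,"wz": -0.175}
    - {"dx": -0.057,"dy": -0.14,"dz": 0.04,"wx": 0,"wy": 0,"wz": -0.175}
    - {"dx": -0.072,"dy": -0.174,"dz": 0.05,"wx": 0,"wy": 0,"wz": -0.175}

```text
time_s: 0.93
ee_pos: [0.415, 0.1803, 0.1808]
eef_rot: [-0.173, 0.985, 0.0, 0.0]
contact_force: [1.2, 0.9, 0.1]
gripper_width: -0.0001
grip_force: 0.0
```

```bash
python3 -c "
from h import *
to(.478,.085,.13,.374)"
```

```text
t 0.93 pos [0.415  0.1803 0.1808] d [-0.0268 -0.1111  0.0508] w [-0.      0.0001 -0.0263] F [1.2 0.9 0.1] rows 3.0
```

>>> arm_command:
  increments:
    - {"dx": -0.007,"dy": -0.03,"dz": 0.01,"wx": 0,"wy": 0,"wz": -0.02}
    - {"dx": -0.014,"dy": -0.06,"dz": 0.02,"wx": 0,"wy": 0,"wz": -0.02}
    - {"dx": -0.021,"dy": -0.085,"dz": 0.035,"wx": 0,"wy": 0,"wz": -0.02}
    - {"dx": -0.027,"dy": -0.106,"dz": 0.05,"wx": 0,"wy": 0,"wz": -0.02}
    - {"dx": -0.027,"dy": -0.106,"dz": 0.05,"wx": 0,"wy": 0,"wz": -0.02}

```text
time_s: 1.35
ee_pos: [0.4762, 0.0888, 0.1279]
eef_rot: [-0.181, 0.983, -0.0, -0.002]
contact_force: [-0.2, 0.1, -0.1]
gripper_width: 0.0001
grip_force: 0.0
```

```bash
python3 -c "
from h import *
import cv2
im,d=grab_frame('wrist');cv2.imwrite('pics/w0.png',im[:,:,::-1])
to(.478,.085,.07,.374);to(.502,.0945,.07,.374)
c=get_calibration('wrist');print({k:np.round(v,3).tolist() for k,v in c.items()})"
```

```text
t 1.4 pos [0.4757 0.0901 0.1293] d [-0.0006 -0.0056  0.0593] w [ 0.0005 -0.0034 -0.0096] F [0.3 0.1 0. ] rows 1.4
t 1.4 pos [0.4757 0.0901 0.1293] d [-0.0264 -0.0053  0.0592] w [ 0.0005 -0.0034 -0.0096] F [0.3 0.1 0. ] rows 1.6
{'fx': 394.707, 'fy': 394.707, 'cx': 322.417, 'cy': 247.428, 'tool_from_camera': [[0.0, -0.946, -0.325, 0.085], [1.0, 0.001, -0.0, -0.001], [0.001, -0.325, 0.946, -0.142], [0.0, 0.0, 0.0, 1.0]]}
```

View pics/w0.png

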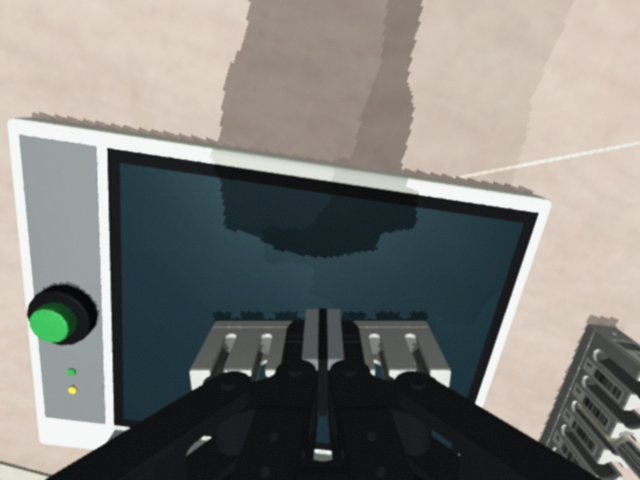

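The wrist picture shows the carrier centred on the fingers: its near lower edge runs from (218,322) to (432,322), and the fingers are at column 322. That edge is about 55 mm ahead of the TCP, which agrees with the top view. I'll descend and then push slowly.

>>> arm_command:
  increments:
    - {"dx": 0,"dy": -0.004,"dz": 0.02,"wx": 0,"wy": 0,"wz": 0}
    - {"dx": 0,"dy": -0.004,"dz": 0.04,"wx": 0,"wy": 0,"wz": 0}
    - {"dx": -0.01,"dy": -0.004,"dz": 0.059,"wx": 0,"wy": 0,"wz": 0}
    - {"dx": -0.02,"dy": -0.004,"dz": 0.059,"wx": 0,"wy": 0,"wz": 0}
    - {"dx": -0.03,"dy": -0.004,"dz": 0.059,"wx": 0,"wy": 0,"wz": 0}

```text
time_s: 1.82
ee_pos: [0.5054, 0.0995, 0.0725]
eef_rot: [-0.183, 0.983, 0.0, -0.0]
contact_force: [0.5, 0.5, 1.3]
gripper_width: 0.0002
grip_force: 0.0
```

>>> arm_command:
  increments:
    - {"dx": -0.003,"dy": 0,"dz": 0,"wx": 0,"wy": 0,"wz": 0}
    - {"dx": -0.006,"dy": 0,"dz": 0,"wx": 0,"wy": 0,"wz": 0}
    - {"dx": -0.009,"dy": 0,"dz": 0,"wx": 0,"wy": 0,"wz": 0}
    - {"dx": -0.012,"dy": 0,"dz": 0,"wx": 0,"wy": 0,"wz": 0}
    - {"dx": -0.015,"dy": 0,"dz": 0,"wx": 0,"wy": 0,"wz": 0}

```text
time_s: 2.23
ee_pos: [0.5197, 0.1043, 0.0729]
eef_rot: [-0.183, 0.983, -0.0, 0.0]
contact_force: [-0.3, 0.5, 0.5]
gripper_width: 0.0003
grip_force: 0.2
```

>>> arm_command:
  increments:
    - {"dx": -0.003,"dy": 0,"dz": 0,"wx": 0,"wy": 0,"wz": 0}
    - {"dx": -0.006,"dy": 0,"dz": 0,"wx": 0,"wy": 0,"wz": 0}
    - {"dx": -0.009,"dy": 0,"dz": 0,"wx": 0,"wy": 0,"wz": 0}
    - {"dx": -0.012,"dy": 0,"dz": 0,"wx": 0,"wy": 0,"wz": 0}
    - {"dx": -0.015,"dy": 0,"dz": 0,"wx": 0,"wy": 0,"wz": 0}

```text
time_s: 2.65
ee_pos: [0.5337, 0.1096, 0.0723]
eef_rot: [-0.183, 0.983, 0.0, -0.0]
contact_force: [0.1, 0.4, -0.2]
gripper_width: -0.0001
grip_force: 0.1
```

```bash
python3 -c "
from h import *
import cv2
im,d=grab_frame('scene');im=im[185:295,225:385,::-1]
cv2.imwrite('pics/c2.png',cv2.resize(im,None,fx=5,fy=5))
to(.478,.085,.07,.374)"
```

```text
t 2.7 pos [0.5341 0.1098 0.0723] d [ 0.0612 -0.003   0.0023] w [-0.      0.0003 -0.0067] F [-0.7 -0.2  0.4] rows 1.5
```

View pics/c2.png

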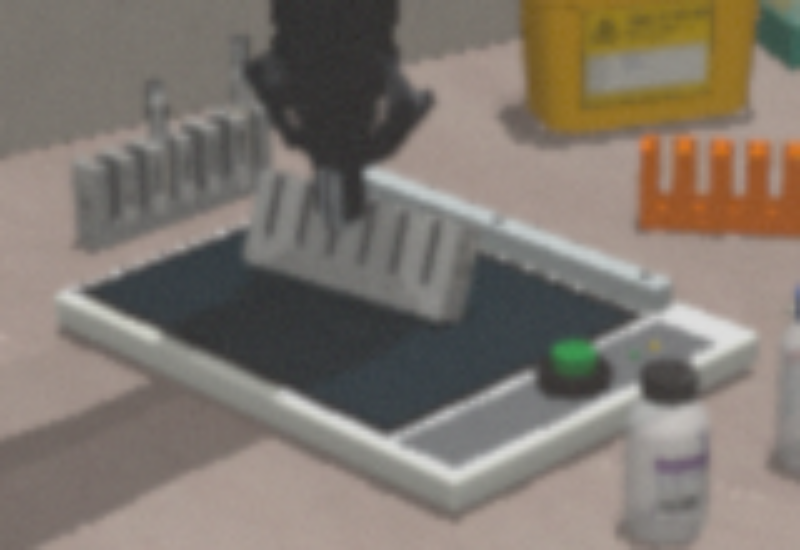

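The carrier (360,245) is tilting toward the rail as planned. I'll keep pushing the same way.

>>> arm_command:
  increments:
    - {"dx": -0.003,"dy": 0,"dz": 0,"wx": 0,"wy": 0,"wz": 0}
    - {"dx": -0.006,"dy": 0,"dz": 0,"wx": 0,"wy": 0,"wz": 0}
    - {"dx": -0.009,"dy": 0,"dz": 0,"wx": 0,"wy": 0,"wz": 0}
    - {"dx": -0.012,"dy": 0,"dz": 0,"wx": 0,"wy": 0,"wz": 0}
    - {"dx": -0.015,"dy": 0,"dz": 0,"wx": 0,"wy": 0,"wz": 0}

```text
time_s: 3.12
ee_pos: [0.5477, 0.115, 0.0723]
eef_rot: [-0.183, 0.983, 0.0, 0.0]
contact_force: [0.1, 0.2, -0.3]
gripper_width: 0.0002
grip_force: 0.0
```

>>> arm_command:
  increments:
    - {"dx": 0,"dy": 0,"dz": 0,"wx": 0,"wy": 0,"wz": 0}
    - {"dx": 0.03,"dy": 0,"dz": 0,"wx": 0,"wy": 0,"wz": 0}
    - {"dx": 0.06,"dy": 0,"dz": 0,"wx": 0,"wy": 0,"wz": 0}
    - {"dx": 0.08,"dy": 0,"dz": 0,"wx": 0,"wy": 0,"wz": 0}
    - {"dx": 0.08,"dy": 0,"dz": 0,"wx": 0,"wy": 0,"wz": 0}
  jaw: -1

```text
time_s: 3.53
ee_pos: [0.4699, 0.0852, 0.0723]
eef_rot: [-0.182, 0.983, -0.0, -0.001]
contact_force: [1.1, 1.0, -0.3]
gripper_width: 0.0604
grip_force: 0.0
```

```bash
python3 -c "
from h import *
import cv2
im,d=grab_frame('top');im=im[190:310,225:385,::-1]
cv2.imwrite('pics/c3.png',cv2.resize(im,None,fx=5,fy=5,interpolation=cv2.INTER_CUBIC))
to(.478,.085,.07,.374)"
```

```text
t 3.58 pos [0.4718 0.0858 0.0727] d [-0.0055 -0.0029  0.0027] w [-0.0001  0.0005 -0.0071] F [ 0.6  0.6 -0.2] rows 0.2
```

View pics/c3.png

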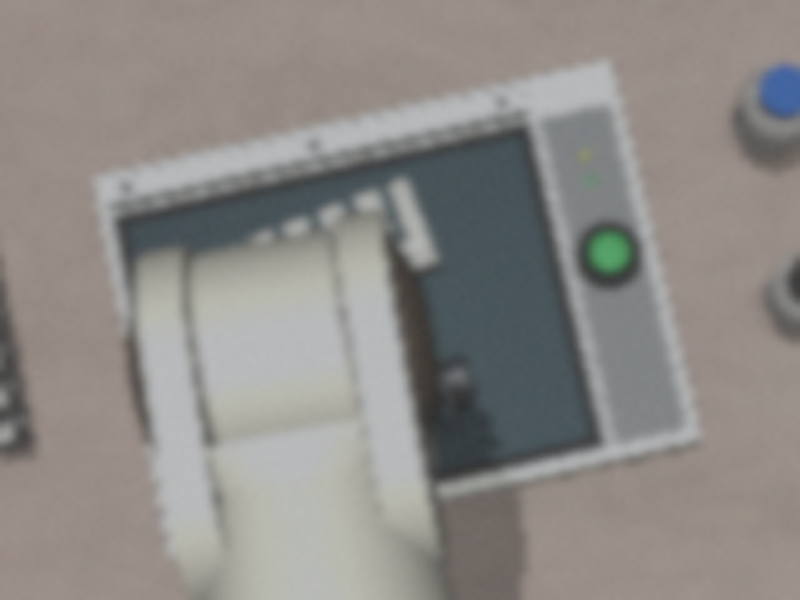

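The carrier now lies flat. Its visible right end runs from (400,180) at the top edge to (435,265) at the underside, and it still has its old yaw. Next I'll lower the open fingers behind it, aligned with the rail.

```bash
python3 -c "
from h import *
print(crop(437,264,.049),crop(403,178,.049))
to(.49,.099,.024,.213)"
```

```text
[0.57670173 0.04793524 0.049     ] [0.63107176 0.06890994 0.049     ]
t 3.58 pos [0.4718 0.0858 0.0727] d [-0.0217  0.0058  0.0487] w [-1.000e-04  5.000e-04  1.539e-01] F [ 0.6  0.6 -0.2] rows 1.3
```

>>> arm_command:
  increments:
    - {"dx": 0,"dy": 0.002,"dz": 0,"wx": 0,"wy": 0,"wz": 0.08}
    - {"dx": 0,"dy": 0.006,"dz": 0.01,"wx": 0,"wy": 0,"wz": 0.154}
    - {"dx": 0,"dy": 0.006,"dz": 0.025,"wx": 0,"wy": 0,"wz": 0.154}
    - {"dx": -0.01,"dy": 0.006,"dz": 0.04,"wx": 0,"wy": 0,"wz": 0.154}
    - {"dx": -0.02,"dy": 0.006,"dz": 0.049,"wx": 0,"wy": 0,"wz": 0.154}

```text
time_s: 4.0
ee_pos: [0.4898, 0.0993, 0.0221]
eef_rot: [-0.106, 0.994, -0.0, -0.0]
contact_force: [-0.5, -0.8, 0.2]
gripper_width: 0.0851
grip_force: 0.0
```

```bash
python3 -c "
from h import *
print(observe()['gripper_width']);to(.580,.119,.024,.213)"
```

```text
0.08514614885681367
t 4.0 pos [0.4898 0.0993 0.0221] d [-0.0924  0.0002 -0.0019] w [ 0.     -0.0002  0.0003] F [-0.5 -0.8  0.2] rows 2.2
```

Next I'll push toward the rail at about 70 mm/s and slow down near the end.

>>> arm_command:
  increments:
    - {"dx": -0.006,"dy": 0,"dz": -0.001,"wx": 0,"wy": 0,"wz": 0}
    - {"dx": -0.012,"dy": 0,"dz": -0.001,"wx": 0,"wy": 0,"wz": 0}
    - {"dx": -0.018,"dy": 0,"dz": -0.001,"wx": 0,"wy": 0,"wz": 0}
    - {"dx": -0.024,"dy": 0,"dz": -0.001,"wx": 0,"wy": 0,"wz": 0}
    - {"dx": -0.03,"dy": 0,"dz": -0.001,"wx": 0,"wy": 0,"wz": 0}

```text
time_s: 4.42
ee_pos: [0.5196, 0.1055, 0.025]
eef_rot: [-0.106, 0.994, 0.0, 0.001]
contact_force: [-1.0, 0.7, 0.1]
gripper_width: 0.0853
grip_force: 0.0
```

>>> arm_command:
  increments:
    - {"dx": -0.005,"dy": 0,"dz": 0,"wx": 0,"wy": 0,"wz": 0}
    - {"dx": -0.01,"dy": 0,"dz": 0,"wx": 0,"wy": 0,"wz": 0}
    - {"dx": -0.015,"dy": 0,"dz": 0,"wx": 0,"wy": 0,"wz": 0}
    - {"dx": -0.02,"dy": 0,"dz": 0,"wx": 0,"wy": 0,"wz": 0}
    - {"dx": -0.025,"dy": 0,"dz": 0,"wx": 0,"wy": 0,"wz": 0}

```text
time_s: 4.83
ee_pos: [0.5433, 0.1107, 0.0243]
eef_rot: [-0.106, 0.994, 0.0, -0.0]
contact_force: [-0.9, 1.0, 0.1]
gripper_width: 0.0853
grip_force: 0.5
```

>>> arm_command:
  increments:
    - {"dx": -0.005,"dy": 0,"dz": 0,"wx": 0,"wy": 0,"wz": 0}
    - {"dx": -0.01,"dy": 0,"dz": 0,"wx": 0,"wy": 0,"wz": 0}
    - {"dx": -0.015,"dy": 0,"dz": 0,"wx": 0,"wy": 0,"wz": 0}
    - {"dx": -0.02,"dy": 0,"dz": 0,"wx": 0,"wy": 0,"wz": 0}
    - {"dx": -0.025,"dy": 0,"dz": 0,"wx": 0,"wy": 0,"wz": 0}

```text
time_s: 5.25
ee_pos: [0.5679, 0.1159, 0.0243]
eef_rot: [-0.106, 0.994, -0.0, -0.0]
contact_force: [-0.9, -0.5, 1.3]
gripper_width: 0.0852
grip_force: 0.7
```

```bash
python3 -c "
from h import *
import cv2
im,d=grab_frame('top');im=im[190:310,225:385,::-1]
cv2.imwrite('pics/c4.png',cv2.resize(im,None,fx=5,fy=5,interpolation=cv2.INTER_CUBIC))
to(.580,.119,.024,.213)"
```

```text
t 5.3 pos [0.5687 0.1161 0.0243] d [-0.0117  0.0004  0.0003] w [-0.0001  0.0008  0.0003] F [-0.7 -0.  -0.3] rows 0.3
```

View pics/c4.png

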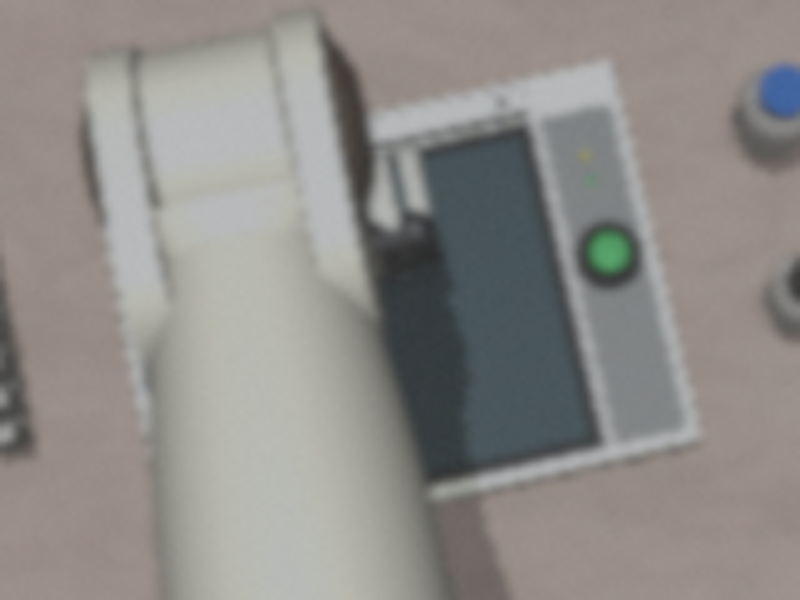

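The carrier's right end (412,185) is about 10 mm short of the rail and already parallel to it. I'll creep forward and watch the force.

>>> arm_command:
  increments:
    - {"dx": -0.0025,"dy": 0,"dz": 0,"wx": 0,"wy": 0,"wz": 0}
    - {"dx": -0.005,"dy": 0,"dz": 0,"wx": 0,"wy": 0,"wz": 0}
    - {"dx": -0.007,"dy": 0,"dz": 0,"wx": 0,"wy": 0,"wz": 0}
    - {"dx": -0.008,"dy": 0,"dz": 0,"wx": 0,"wy": 0,"wz": 0}
    - {"dx": -0.009,"dy": 0,"dz": 0,"wx": 0,"wy": 0,"wz": 0}

```text
time_s: 5.72
ee_pos: [0.5763, 0.1178, 0.0242]
eef_rot: [-0.106, 0.994, -0.0, -0.0]
contact_force: [-0.4, 0.3, -0.4]
gripper_width: 0.0854
grip_force: 0.3
```

>>> arm_command:
  increments:
    - {"dx": -0.001,"dy": 0,"dz": 0,"wx": 0,"wy": 0,"wz": 0}
    - {"dx": -0.002,"dy": 0,"dz": 0,"wx": 0,"wy": 0,"wz": 0}

```text
time_s: 5.88
ee_pos: [0.5775, 0.118, 0.0242]
eef_rot: [-0.107, 0.994, -0.0, -0.001]
contact_force: [-8.6, -3.0, 3.4]
gripper_width: 0.0853
grip_force: 4.5
```

>>> arm_command:
  increments:
    - {"dx": -0.0005,"dy": 0,"dz": 0,"wx": 0,"wy": 0,"wz": 0}
    - {"dx": -0.0005,"dy": 0,"dz": 0,"wx": 0,"wy": 0,"wz": 0}
    - {"dx": -0.0005,"dy": 0,"dz": 0,"wx": 0,"wy": 0,"wz": 0}

```text
time_s: 6.13
ee_pos: [0.5774, 0.118, 0.0242]
eef_rot: [-0.107, 0.994, -0.0, -0.001]
contact_force: [-6.7, -2.3, 4.1]
gripper_width: 0.0854
grip_force: 3.8
```

```bash
python3 -c "
from h import *
s=observe();print(s['moment']);to(.578,.118,.024,.213)"
```

```text
[-0.30176622  1.34023184  0.2302884 ]
t 6.13 pos [0.5774 0.118  0.0242] d [-0.0006 -0.0001  0.0002] w [-0.0001 -0.0026  0.0006] F [-6.7 -2.3  4.1] rows 0.0
```

>>> arm_command:
  increments:
    - {"dx": 0.02,"dy": 0,"dz": 0,"wx": 0,"wy": 0,"wz": 0}
    - {"dx": 0.05,"dy": 0,"dz": 0,"wx": 0,"wy": 0,"wz": 0}
    - {"dx": 0.06,"dy": 0,"dz": -0.04,"wx": 0,"wy": 0,"wz": 0}
    - {"dx": 0.06,"dy": 0,"dz": -0.08,"wx": 0,"wy": 0,"wz": 0}
    - {"dx": 0.06,"dy": 0,"dz": -0.1,"wx": 0,"wy": 0,"wz": 0}
  jaw: 1

```text
time_s: 6.55
ee_pos: [0.5202, 0.1057, 0.1286]
eef_rot: [-0.106, 0.994, 0.0, 0.002]
contact_force: [0.1, -0.1, 0.4]
gripper_width: 0.0255
grip_force: 0.0
```

```bash
python3 -c "
from h import *
import cv2
d=np.load('top0.npy');c=get_calibration('top');V=np.array(c['view'])
def P(u,v):
    z=d[v,u];p=np.array([(u-c['cx'])/c['fx']*z,(v-c['cy'])/c['fy']*z,z]);return V[:3,:3].T@(p-V[:3,3])
print('z mm along row 240'); print(np.round([P(u,240)[2]*1e3 for u in range(338,358)],0)); print('col');print(np.round([P(347,v)[2]*1e3 for v in range(232,250)],0))
im,dd=grab_frame('wrist');cv2.imwrite('pics/w1.png',im[:,:,::-1])
to(.5865,-.059,.09,.213)"
```

```text
z mm along row 240
[  27.   29.   38.   37.   43.   45.   45.   46.   52.   44.   43.   46.
 1407.   33.   40.   28.   26.   20.   -0.    0.]
col
[26. 23. 32. 41. 47. 44. 48. 53. 44. 46. 47. 46. 42. 42. 39. 41. 23. 27.]
t 6.6 pos [0.522  0.106  0.1318] d [-0.0278 -0.175   0.0421] w [-0.0001  0.009   0.0003] F [0.  0.3 2.9] rows 4.4
```

View pics/w1.png

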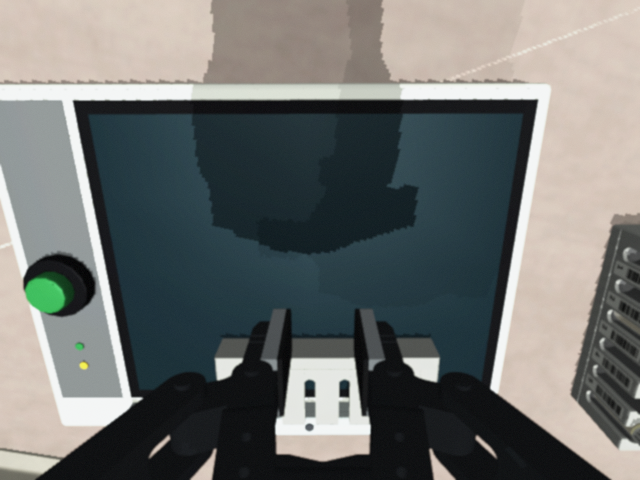

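The wrist view shows the carrier lying parallel to the glass edge, underside from (216,350) to (440,350), against the rail. The key is at (50,293). I'll move over the key and check flushness from the top before pressing.

>>> arm_command:
  increments:
    - {"dx": -0.005,"dy": -0.035,"dz": 0,"wx": 0,"wy": 0.009,"wz": 0}
    - {"dx": -0.011,"dy": -0.07,"dz": 0.005,"wx": 0,"wy": 0.009,"wz": 0}
    - {"dx": -0.017,"dy": -0.105,"dz": 0.01,"wx": 0,"wy": 0.009,"wz": 0}
    - {"dx": -0.022,"dy": -0.14,"dz": 0.015,"wx": 0,"wy": 0.009,"wz": 0}
    - {"dx": -0.028,"dy": -0.175,"dz": 0.02,"wx": 0,"wy": 0.009,"wz": 0}

```text
time_s: 7.02
ee_pos: [0.585, -0.0611, 0.1043]
eef_rot: [-0.107, 0.994, -0.001, -0.004]
contact_force: [-0.1, 1.4, -0.3]
gripper_width: 0.0003
grip_force: 0.0
```

>>> arm_command:
  increments:
    - {"dx": 0,"dy": 0,"dz": 0,"wx": 0,"wy": 0,"wz": 0}
    - {"dx": 0,"dy": 0,"dz": 0,"wx": 0,"wy": 0,"wz": 0}
    - {"dx": 0,"dy": 0,"dz": 0,"wx": 0,"wy": 0,"wz": 0}

```text
time_s: 7.27
ee_pos: [0.5844, -0.0594, 0.1042]
eef_rot: [-0.106, 0.994, -0.0, -0.005]
contact_force: [0.5, 0.2, 0.1]
gripper_width: -0.0001
grip_force: 0.0
```

```bash
python3 -c "
from h import *
import cv2
im,d=grab_frame('top');im=im[190:310,225:385,::-1]
a=cv2.resize(im[:75],None,fx=5,fy=5,interpolation=cv2.INTER_CUBIC)
w,d=grab_frame('wrist');w=cv2.resize(w[255:475,:,::-1],(640,220))
b=np.zeros((600,800,3),np.uint8);b[:375]=a;b[378:598,:640]=w
cv2.imwrite('pics/c5.png',b)
to(.5865,-.059,.09,.213)"
```

```text
t 7.37 pos [ 0.5844 -0.0586  0.1047] d [-0.0021 -0.0009  0.0147] w [ 0.     -0.0085  0.0013] F [ 0.5  0.7 -0. ] rows 0.4
```

View pics/c5.png

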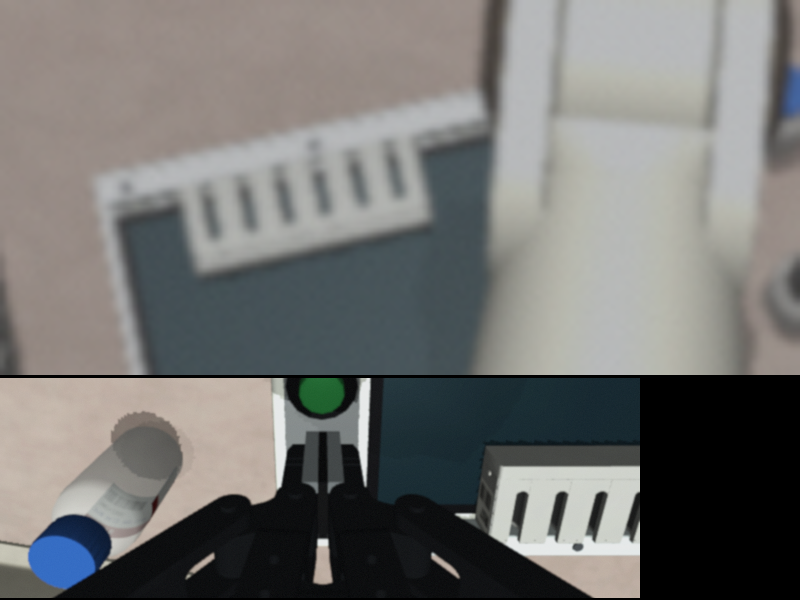

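The carrier lies flush against the rail and is roughly centred: its underside runs from (200,272) to (432,218), parallel to the rail. I'll locate the key's centre precisely with the wrist camera.

```bash
python3 -c "
from h import *
import cv2
s=observe();w,d=grab_frame('wrist');h=cv2.cvtColor(w,cv2.COLOR_RGB2HSV)
m=cv2.inRange(h,(45,100,60),(80,255,255));n,l,st,ce=cv2.connectedComponentsWithStats(m);i=1+st[1:,4].argmax();print(st[i],ce[i])
c=get_calibration('wrist');T=np.array(c['tool_from_camera']);R=Ro.from_quat(s['eef_rot'])
v,u=np.nonzero((l==i)&(d>0));z=d[v,u]
p=np.c_[(u-c['cx'])/c['fx']*z,(v-c['cy'])/c['fy']*z,z]@T[:3,:3].T+T[:3,3];W=R.apply(p)+s['ee_pos']
top=np.median(W[:,2]);q=W[abs(W[:,2]-top)<.004];print('top z',top,'ctr',(q.min(0)+q.max(0))/2,q.mean(0),np.ptp(q,axis=0))
k=q.mean(0);to(k[0],k[1],top,.213)"
```

```text
[ 299  247   45   44 1511] [320.68894772 268.4407677 ]
top z 0.04679408996153777 ctr [ 0.58155014 -0.061383    0.04617178] [ 0.58078524 -0.0615221   0.04672797] [0.02481678 0.02468806 0.00530819]
t 7.42 pos [ 0.5844 -0.0584  0.1047] d [ 0.0037 -0.0023  0.058 ] w [-0.     -0.0084  0.0016] F [-0.7 -0.1 -0.9] rows 1.4
```

>>> arm_command:
  increments:
    - {"dx": 0.002,"dy": -0.002,"dz": 0.02,"wx": 0,"wy": -0.008,"wz": 0}
    - {"dx": 0.002,"dy": -0.002,"dz": 0.035,"wx": 0,"wy": -0.008,"wz": 0}
    - {"dx": 0.002,"dy": -0.002,"dz": 0.048,"wx": 0,"wy": -0.008,"wz": 0}
    - {"dx": 0.002,"dy": -0.002,"dz": 0.053,"wx": 0,"wy": -0.008,"wz": 0}
    - {"dx": 0.002,"dy": -0.002,"dz": 0.053,"wx": 0,"wy": -0.008,"wz": 0}

```text
time_s: 7.83
ee_pos: [0.5817, -0.0613, 0.0501]
eef_rot: [-0.107, 0.994, 0.0, -0.001]
contact_force: [0.6, 0.2, -0.1]
gripper_width: -0.0004
grip_force: 0.0
```

>>> arm_command:
  increments:
    - {"dx": 0,"dy": 0,"dz": 0.0015,"wx": 0,"wy": 0,"wz": 0}
    - {"dx": 0,"dy": 0,"dz": 0.003,"wx": 0,"wy": 0,"wz": 0}
    - {"dx": 0,"dy": 0,"dz": 0.0045,"wx": 0,"wy": 0,"wz": 0}
    - {"dx": 0,"dy": 0,"dz": 0.006,"wx": 0,"wy": 0,"wz": 0}
    - {"dx": 0,"dy": 0,"dz": 0.0075,"wx": 0,"wy": 0,"wz": 0}

```text
time_s: 8.25
ee_pos: [0.583, -0.062, 0.0444]
eef_rot: [-0.106, 0.994, -0.0, 0.0]
contact_force: [1.6, 0.4, 1.5]
gripper_width: -0.0001
grip_force: 1.2
```

>>> arm_command:
  increments:
    - {"dx": 0,"dy": 0,"dz": 0.001,"wx": 0,"wy": 0,"wz": 0}
    - {"dx": 0,"dy": 0,"dz": 0.002,"wx": 0,"wy": 0,"wz": 0}
    - {"dx": 0,"dy": 0,"dz": 0.003,"wx": 0,"wy": 0,"wz": 0}
    - {"dx": 0,"dy": 0,"dz": 0.0035,"wx": 0,"wy": 0,"wz": 0}

```text
time_s: 8.58
ee_pos: [0.583, -0.062, 0.041]
eef_rot: [-0.106, 0.994, -0.0, 0.0]
contact_force: [-0.2, 0.1, 9.6]
gripper_width: -0.0001
grip_force: 4.6
```

>>> arm_command:
  increments:
    - {"dx": 0,"dy": 0,"dz": 0.0005,"wx": 0,"wy": 0,"wz": 0}
    - {"dx": 0,"dy": 0,"dz": 0.001,"wx": 0,"wy": 0,"wz": 0}

```text
time_s: 8.75
ee_pos: [0.583, -0.062, 0.0408]
eef_rot: [-0.106, 0.994, -0.0, 0.0]
contact_force: [-2.5, 0.3, 16.5]
gripper_width: -0.0003
grip_force: 7.7
```

The key bottomed out at z = 0.0408, which is 6 mm of travel, with the force well above 4 N. I'll release it and retreat.

>>> arm_command:
  increments:
    - {"dx": 0,"dy": 0,"dz": -0.01,"wx": 0,"wy": 0,"wz": 0}
    - {"dx": 0,"dy": 0,"dz": -0.04,"wx": 0,"wy": 0,"wz": 0}
    - {"dx": 0,"dy": 0,"dz": -0.07,"wx": 0,"wy": 0,"wz": 0}
    - {"dx": 0,"dy": 0,"dz": -0.1,"wx": 0,"wy": 0,"wz": 0}
    - {"dx": 0,"dy": 0,"dz": -0.1,"wx": 0,"wy": 0,"wz": 0}

```text
time_s: 9.17
ee_pos: [0.5843, -0.0622, 0.1456]
eef_rot: [-0.106, 0.994, -0.001, 0.003]
contact_force: [1.0, 0.5, 0.9]
gripper_width: -0.0
grip_force: 0.0
```

>>> arm_command:
  increments:
    - {"dx": 0,"dy": 0,"dz": 0,"wx": 0,"wy": 0,"wz": 0}
    - {"dx": 0,"dy": 0,"dz": 0,"wx": 0,"wy": 0,"wz": 0}
    - {"dx": 0,"dy": 0,"dz": 0,"wx": 0,"wy": 0,"wz": 0}

```text
time_s: 9.42
ee_pos: [0.5818, -0.0619, 0.1378]
eef_rot: [-0.106, 0.994, 0.0, -0.002]
contact_force: [-0.2, 0.0, -0.1]
gripper_width: -0.0001
grip_force: 0.0
```

```bash
python3 -c "
from h import *
to(.583,-.062,.14,.213);print(sign_off())"
```

```text
t 9.42 pos [ 0.5818 -0.0619  0.1378] d [-0.0012 -0.0004 -0.0022] w [ 0.0007 -0.0035  0.0003] F [-0.2  0.  -0.1] rows 0.1
the job is handed in; nothing more can be done
None
```

I tipped the carrier flat, pushed it flush to the rail, pressed the green key fully (about 6 mm) and released it, then handed the job in at about 9.4 s; no verdict was returned.

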